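# Shingle enamel samples and latch the keeper bar

## Task

Continue the overlapping row of enamel sample tiles in the wooden tray: lay the blue tile on the white one and then the amber tile on the blue one, enamel up and in line along the middle of the tray, each with its hinge-side edge down on the tray floor and its other end overlapping the tile before it by about a third of its length. Then swing the keeper bar shut over them until it is home behind its spring ball, leaving the white tile in its place at the end stop and the other things on the bench where they are.

Things in the scene. Friction and masses are not known exactly. Their poses are not given: they have to be found in the camera images.
- tray: fixed wooden tray, 250 (its x) x 130 (its y) mm; origin at the centre of its underside on the bench, x along it from hinge end to catch end, z up. Floor 10 mm above the bench; rims 6 mm high above the floor along both long edges, inner faces at y = +-59 mm. A dark end stop 8 mm above the floor crosses the catch end, inner face at x = 90 mm
- white_tile: enamelled copper sample tile, white enamel on top, 50 (its x) x 40 (its y) x 6 mm thick, plain rectangle, the same either way round; origin at the centre of its underside, z up out of the enamel face; about 70 g. Already lying flat in the tray near the end stop, on the middle line (centre near tray x = 63 mm), its long side along the tray
- blue_tile: enamelled copper sample tile, blue enamel on top, 50 (its x) x 40 (its y) x 6 mm thick, plain rectangle, the same either way round; origin at the centre of its underside, z up out of the enamel face; about 70 g. Starts flat on the bench right of the tray. Laid right, its centre is 33 mm (25 to 42) from the white tile's centre towards the hinge, and it leans about 0.18 rad, catch-side end up
- amber_tile: enamelled copper sample tile, amber (orange-yellow) enamel on top, 50 (its x) x 40 (its y) x 6 mm thick, plain rectangle, the same either way round; origin at the centre of its underside, z up out of the enamel face; about 70 g. Starts flat on the bench right of the tray. Laid right, its centre is 33 mm (25 to 42) from the blue tile's centre towards the hinge, leaning as the blue one does
- keeper (a joint): keeper bar: level 10 mm steel rod, 222 mm long, axis 38 mm above the bench. 0 = shut along the tray's middle line over the tiles; grows (rad) as it opens towards the tray's +y side; starts 0.95 to 1.35. Stays where left (0.3 N at the knob moves it). At 0.07 it meets the spring ball, at 0.036 rides over its crest (about 4 N at the knob), then snaps to 0; short of that it is pushed back
- catch (a point): the steel catch at the tray's +x end, where the shut bar's free end lies: a 20 x 26 mm block 28 mm above the bench with a 12 mm brass spring ball, and on its -y side an upright stop plate 52 mm above the bench; this point is on the shut bar's axis, 38 mm above the bench
- keeper_knob (a point): middle of the red upright knob on the keeper bar, 165 mm from the hinge axis: a cylinder 16 mm in diameter standing from 38 to 78 mm above the bench (the rod's top is at 43 mm); this point is 58 mm above the bench
- keeper_hinge (a point): point on the keeper bar's upright hinge axis, 100 mm from the tray's centre towards its -x end, 38 mm above the bench; brass post and hub 22 mm in diameter, 48 mm high
- hammer: small hammer lying at the far right of the bench; leave it alone
- jar: small green glass jar with brass lid, 56 mm in diameter, 70 mm high, on the left; leave it alone
- bangle: plain steel bangle lying flat, 68 mm across, 12 mm high, at the far left; leave it alone
- bench_block: square steel bench block, 60 x 60 x 20 mm, near the robot; leave it alone
There are look-alikes about, which are no part of the job. What is shaped like the blue_tile but turquoise is not meant.

How it is judged:
On the way, in this order (a step that is already met when the one before it is completed fails the run):
1. the blue tile is let go, leaning on the white one, overlapping it (x of white_tile in the frame of tray between 0.054 and 0.07 m and y of white_tile in the frame of tray between -0.012 and 0.012 m and angle between white_tile's own z axis and vertical below 0.06 rad and horizontal distance between blue_tile and white_tile between 0.025 and 0.042 m and y of blue_tile in the frame of tray between -0.012 and 0.012 m and angle between blue_tile's own z axis and vertical between 0.09 and 0.32 rad and angle between the y axis of blue_tile and the y axis of tray, either way round below 0.2 rad and linear speed of blue_tile below 0.02 m/s and contact force between the fingers and blue_tile below 0.1 N and x of blue_tile in the frame of tray below 0.045 m), for 0.2 s.
2. the amber tile is let go, leaning on the blue one, overlapping it (all of step 1 and horizontal distance between amber_tile and blue_tile between 0.025 and 0.042 m and y of amber_tile in the frame of tray between -0.012 and 0.012 m and angle between amber_tile's own z axis and vertical between 0.09 and 0.32 rad and angle between the y axis of amber_tile and the y axis of tray, either way round below 0.2 rad and linear speed of amber_tile below 0.02 m/s and contact force between the fingers and amber_tile below 0.1 N and x of amber_tile in the frame of tray below 0.018 m), for 0.2 s.
3. the keeper bar is shut in its catch (value of joint keeper below 0.02 rad), for 0.2 s.
At the end, for the whole second after the job is handed in: Bar shut (under 0.02 rad), at rest. White tile flat at tray x 54-70 mm; blue centre 25-42 mm from white, amber 25-42 mm from blue, towards the hinge; both lean 0.09-0.32 rad, turned under 0.2 rad; all within 12 mm of the middle line, released and still (all of step 2 and value of joint keeper below 0.02 rad and velocity of joint keeper below 0.05 rad/s); the robot touches nothing.
It fails at once if the hammer is moved by more than 30 mm (distance of hammer from where it was at the start of the episode above 0.03 m).
It fails at once if the jar is moved by more than 30 mm (distance of jar from where it was at the start of the episode above 0.03 m).
It fails at once if the bangle is moved by more than 30 mm (distance of bangle from where it was at the start of the episode above 0.03 m).
It fails at once if the bench block is moved by more than 30 mm (distance of bench_block from where it was at the start of the episode above 0.03 m).
It also fails if it takes over 59 s, if anything falls off the work surface, if the arm or the gripper's body presses on something with over 40 N, if the wrist force passes 120 N, or if a joint passes its speed limit or range.

## Robot

A 6-joint arm with a two-finger parallel gripper is mounted at the origin on the work surface. World frame = base frame: x ahead of the robot, y to its left, z up, the work surface at z = 0. Lengths are in m, angles in rad, forces in N, time in s.
With the tool pointing down it reaches from about 0.3 to 0.75 m from the base axis. Payload 8.5 kg.
Tool frame: the origin (TCP) lies between the finger pads; the fingertips stand 25 mm ahead of it and the grasp point (between the pads) lies 6 mm ahead of it; x points along the fingers, y is the direction in which the jaws open and shut, and the axes are right-handed (so a half turn about x gives the same grasp; the last joint's range is limited). The gripper opens to 88 mm and grips with 3 to 60 N. Pads are 18 mm wide; open, the fingers measure 123 mm over their backs; the gripper's body (75 mm by 187 mm) begins 45 mm behind the grasp point.
Start: joints at [1.069, 0.381, 1.297, -0, 1.464, -0.215], TCP at [0.156, 0.528, 0.264] pointing down, gripper open.
Joint ranges: [-3.11, 3.11], [-0.89, 2.33], [0.22, 2.48], [-1.42, 4.56], [0.17, 2.85], [-2.88, 2.88]. Speed limits (rad/s): [2.39, 2.39, 3.14, 3.14, 3.14, 3.14].

## Interface

Orientations are given as [roll, pitch, yaw] about the fixed x, y, z axes, in that order (R = Rz(yaw) Ry(pitch) Rx(roll)).
In Python, from rig import monitor, imaging, order, spotter gives the robot as it stands.
- The arm moves only by the shell command python3 -m inch 'ROWS' [FORCE]. ROWS is text: rows parted by semicolons, each of 5 numbers parted by spaces: the closure in counts, from 0 (fully open) to 255 (shut), then the shift along the tool's x, y, z in cm, then the turn about the tool's x in degrees. A call has exactly 8 rows; each row is the pose to reach, as a shift and turn from the pose commanded when the call began, along the tool's axes at that moment; what a row does not reach only later rows make up. A row lasts 1/8 s, in which the tool goes at most 62.5 mm and 10.7 degrees, less where a joint would pass 70% of its speed; a pose out of reach is approached as far as the arm can. A call with a gripper value outside its range is refused whole. The fingers move at their own pace and stop on an object; FORCE is the grip in N (left out, the last holds). Time passes only in rows, so rows that repeat a pose let the fingers close, or fill a call up. It gives the time, the measured TCP pose, the force and the opening at its end, in the units of the state.
- monitor.observe(): the state, without advancing time (a new reading comes with each control period).
- imaging.snapshot(name): name is "scene" or "top" or "wrist"; returns a dict with "img" (420x560x3 uint8, red, green, blue), "vfov" (degrees; the focal length in pixels is half the picture's height over the tangent of half this angle, whatever the lens; pixels are square), "cx", "cy" (the principal point, pixels), "R" (3x3) and "t" (3): a world point X has camera coordinates R X + t. Camera axes: x right, y down, z forward; pixel columns grow to the right and rows downward; lengths in m; the calibration is good to about 2 mm. A picture is of the moment at which its call begins. There is no depth.
- order.hand_in(): hands the job in, once; it reports no verdict.
Trained networks look in the newest picture that a camera, given by its name, has taken for a name from the list of things; names that differ only in an ending like _2 or _b are one class to them, and where a whole thing is asked for, a point or a joint stands for the part that bears it (a point fixed in the world has none). Each returns a list of dicts, best first, with "confidence" (0 to 1); they miss things now and then, are a little off and sometimes report something else, mostly with a low value. They report only what shows in the picture. A call takes as long as a camera call. They do not tell look-alikes from the thing itself.
- spotter.silhouettes(target, camera): "mask" (420x560 bool, what is visible of it) and "extent" ([left, top, right, bottom] in pixels, round what is visible of it).
The state is a dict: "clock": time; "joint_pos": joint angles; "dq": joint speeds; "effort": joint torques, N m; "eef_pos": TCP position; "tcp_rot": TCP orientation; "ft_force": force on the tool from outside, world axes, zero at the start; "moment": the same for the moment, N m; "finger_gap": finger opening in m.
Only numpy, scipy, OpenCV 4.12 (cv2) and the standard library are available. Lean on these libraries where they do the work, as an engineer would, in place of code of your own. Each camera call takes 0.05 s, during which the arm holds its last target.

## Working session

There is one attempt and no reset: what is moved stays moved. The work goes in short steps, Python scripts to look and compute and a shell command to move; the robot and the scene stay as the last step left them, time stands still between calls to the robot, and variables do not carry over. Pictures are saved under pics/ and viewed, and the job is handed in when it is done.

```bash
ls; mkdir -p pics
cat > h.py <<'E'
import numpy as np,cv2
from rig import monitor,imaging,order,spotter
def snap(n,f=None):
    s=imaging.snapshot(n)
    if f: cv2.imwrite('pics/'+f,cv2.cvtColor(s['img'],cv2.COLOR_RGB2BGR))
    return s
def foc(s): return s['img'].shape[0]/2/np.tan(np.radians(s['vfov'])/2)
def w2p(s,X):
    c=np.array(s['R'])@np.array(X,float)+np.array(s['t']); f=foc(s)
    return np.array([s['cx']+f*c[0]/c[2],s['cy']+f*c[1]/c[2]])
def p2w(s,u,v,z):
    R=np.array(s['R']);t=np.array(s['t']);f=foc(s)
    d=R.T@np.array([(u-s['cx'])/f,(v-s['cy'])/f,1]);o=-R.T@t
    return o+d*(z-o[2])/d[2]
E
python3 - <<'E'
from h import *
print(monitor.observe())
for n in ['scene','top','wrist']:
    s=snap(n,n+'0.png'); print(n,s['vfov'],s['cx'],s['cy'],-np.array(s['R']).T@s['t'])
    for t in ['tray','white_tile','blue_tile','amber_tile','keeper','catch','keeper_knob','hammer','jar','bangle','bench_block']:
        try:
            for d in spotter.silhouettes(t,n): print(' ',t,round(d['confidence'],2),d['extent'])
        except Exception as e: print(t,e)
E
```

```text
pics
{'clock': 0.0, 'joint_pos': array([ 1.06872372e+00,  3.81192761e-01,  1.29827229e+00,  1.07477823e-05,
        1.46357103e+00, -2.15286592e-01]), 'dq': array([-0.00089724,  0.00122831, -0.0005998 ,  0.00201407,  0.00093272,
       -0.00078899]), 'effort': array([-7.67185556e-04, -4.37920189e+01, -2.24561924e+01,  7.13220681e-02,
        3.52040073e-02, -1.46787138e-04]), 'eef_pos': array([0.15545125, 0.52731936, 0.26313559]), 'tcp_rot': array([-1.79348487,  1.56935286, -2.08027204]), 'ft_force': array([ 0.07380425, -0.2083615 , -0.12111703]), 'moment': array([ 0.04022741, -0.05637247, -0.02845704]), 'finger_gap': 0.08805799738032355}
scene 56.34891413943493 281.9380051331276 208.56050108335413 [1.16362054 0.18376376 0.707745  ]
  tray 0.98 [247.4, 194.6, 388.0, 287.8]
  white_tile 0.89 [273.0, 242.0, 298.0, 269.9]
  blue_tile 0.69 [192.3, 199.0, 216.2, 218.1]
  blue_tile 0.6 [183.8, 174.8, 200.6, 187.0]
  blue_tile 0.56 [170.6, 156.0, 189.8, 166.5]
  amber_tile 0.68 [115.5, 197.9, 141.1, 218.9]
  amber_tile 0.3 [62.3, 234.2, 185.4, 275.8]
  keeper 0.74 [303.1, 190.3, 386.3, 242.
[... 553 characters left out ...]
.4, 174.0, 278.5, 192.6]
  blue_tile 0.76 [373.8, 241.4, 395.7, 262.0]
  blue_tile 0.6 [353.3, 210.7, 372.9, 232.5]
  blue_tile 0.57 [395.1, 269.1, 421.3, 292.5]
  amber_tile 0.84 [422.6, 195.2, 437.9, 217.1]
  amber_tile 0.39 [190.8, 205.3, 264.8, 247.1]
  keeper 0.78 [189.0, 206.1, 271.6, 247.0]
  catch 0.7 [188.5, 158.1, 300.2, 257.1]
  keeper_knob 0.64 [190.6, 207.4, 268.7, 245.8]
  hammer 0.63 [351.5, 138.2, 454.9, 176.4]
  jar 0.73 [114.9, 213.2, 147.0, 237.3]
  bangle 0.49 [157.3, 153.0, 179.6, 181.6]
  bangle 0.33 [320.3, 271.0, 347.9, 298.2]
  bench_block 0.71 [318.6, 267.9, 345.8, 298.1]
wrist 70.91367877079688 277.8864092241719 211.73243235358197 [0.09239955 0.54712069 0.38571859]
```

View pics/scene0.png

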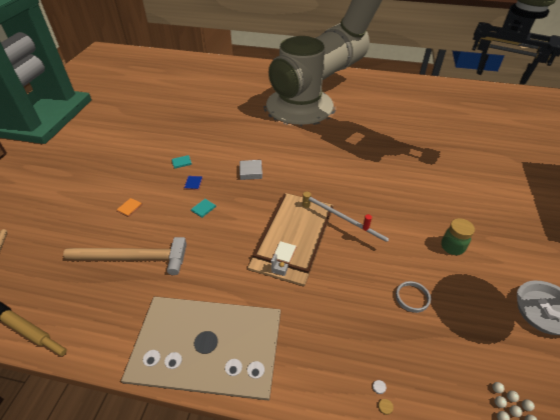

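View pics/top0.png

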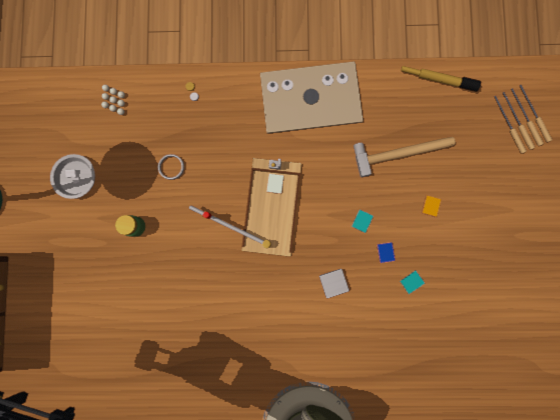

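The scene and top pictures show the same layout. There are three blue-like tiles in the top view: turquoise (362,221), blue (386,252) and turquoise (412,282). Only (386,252) is blue. The amber tile is at (432,206), the white tile at (275,183), the hinge at (267,244), the knob at (207,214) and the catch at (275,164). Next I'll confirm with an enlarged crop and measure.

Run:
```python
from h import *
s=snap('top','top1.png'); im=s['img']; hsv=cv2.cvtColor(im,cv2.COLOR_RGB2HSV)
def tile(mask,z,name,ctr):
    n,l,st,c=cv2.connectedComponentsWithStats(mask.astype(np.uint8))
    k=min([i for i in range(1,n) if st[i,4]>60],key=lambda i:np.hypot(*(c[i]-ctr)))
    ys,xs=np.nonzero(l==k); P=np.array([p2w(s,x,y,z)[:2] for x,y in zip(xs,ys)])
    r=cv2.minAreaRect((P*1000).astype(np.float32)); print(name,st[k],c[k],'mean',P.mean(0).round(4),r)
H,S,V=[hsv[...,i].astype(int) for i in range(3)]
tile((H>110)&(H<130)&(S>150)&(V>60),.006,'blue',(386,252))
tile((H>12)&(H<25)&(S>200)&(V>190),.006,'amber',(432,206))
tile((S<70)&(V>170),.016,'white',(275,183))
for i in [(386,252),(362,221),(412,282),(432,206),(275,183)]: print(i,im[i[1],i[0]],hsv[i[1],i[0]])
a=cv2.resize(im[180:310,335:455],None,fx=5,fy=5,interpolation=cv2.INTER_CUBIC)[:600]
b=cv2.resize(im[145:265,180:310],None,fx=5,fy=5,interpolation=cv2.INTER_CUBIC)
cv2.imwrite('pics/c1.png',a[...,::-1]);cv2.imwrite('pics/c2.png',b[...,::-1])
```

```text
Traceback (most recent call last):
ValueError: min() iterable argument is empty
```

Run:
```python
from h import *
s=snap('top','top1.png'); im=s['img']; hsv=cv2.cvtColor(im,cv2.COLOR_RGB2HSV)
for i in [(386,252),(362,221),(412,282),(432,206),(275,183)]: print(i,im[i[1],i[0]],hsv[i[1],i[0]])
def tile(ref,z,name,ctr):
    mask=np.linalg.norm(im.astype(float)-ref,axis=2)<60
    n,l,st,c=cv2.connectedComponentsWithStats(mask.astype(np.uint8))
    k=min([i for i in range(1,n) if st[i,4]>60],key=lambda i:np.hypot(*(c[i]-ctr)))
    ys,xs=np.nonzero(l==k); P=np.array([p2w(s,x,y,z)[:2] for x,y in zip(xs,ys)])
    r=cv2.minAreaRect((P*1000).astype(np.float32)); print(name,st[k],c[k],'mean',P.mean(0).round(4),r)
for n,z,c in [('blue',.006,(386,252)),('amber',.006,(432,206)),('white',.016,(275,183))]: tile(im[c[1],c[0]].astype(float),z,n,c)
a=cv2.resize(im[180:300,335:455],None,fx=5,fy=5,interpolation=cv2.INTER_CUBIC)
b=cv2.resize(im[145:265,180:310],None,fx=5,fy=5,interpolation=cv2.INTER_CUBIC)
cv2.imwrite('pics/c1.png',a[...,::-1]);cv2.imwrite('pics/c2.png',b[...,::-1])
```

```text
(386, 252) [ 19  64 147] [109 222 147]
(362, 221) [ 27 153 145] [ 88 210 153]
(412, 282) [ 27 151 143] [ 88 209 151]
(432, 206) [199 136   1] [ 20 254 199]
(275, 183) [201 204 189] [ 36  19 204]
blue [378 243  17  19 249] [385.89156627 252.08032129] mean [ 0.4467 -0.2073] ((446.66937255859375, -207.12545776367188), (45.70306396484375, 36.6725959777832), 7.512996196746826)
amber [422 195  19  22 284] [431.36267606 205.60915493] mean [ 0.5668 -0.3303] ((567.119873046875, -330.3418273925781), (40.05323028564453, 48.816165924072266), 73.63238525390625)
white [267 174  16  19 261] [274.47126437 183.00383142] mean [0.6316 0.081 ] ((631.6327514648438, 81.10911560058594), (38.38465881347656, 47.45125961303711), 82.30937194824219)
```

View pics/c1.png

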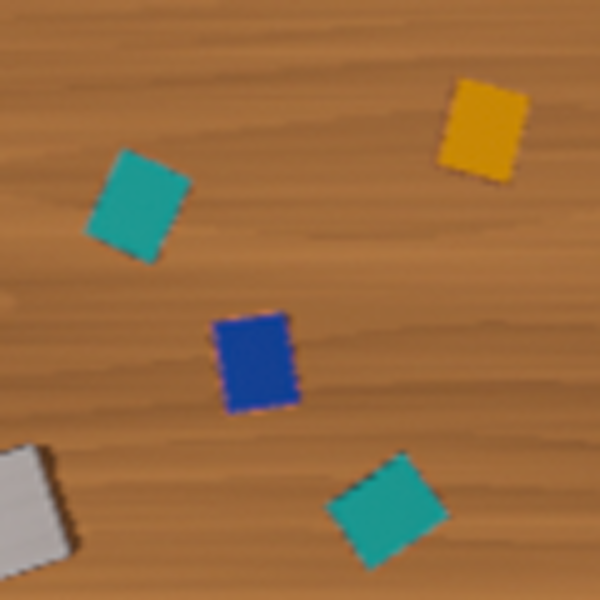

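View pics/c2.png

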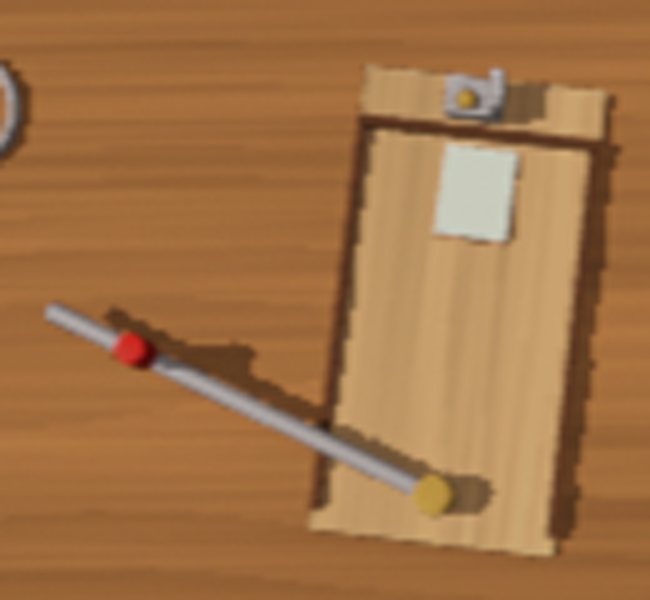

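The crop confirms that blue is the tile at (386,252), with the turquoise ones either side of it. Now a helper to work out shifts; the tray pose needs a wrist view.

```bash
cat >> h.py <<'E'
from scipy.spatial.transform import Rotation as Ro
def pose():
    o=monitor.observe(); return np.array(o['eef_pos']),Ro.from_euler('xyz',o['tcp_rot']).as_matrix(),o
def to(X,yawjaw=None):
    """shift cm & turn deg, from measured pose; yawjaw: desired world angle(deg) of jaw axis mod 180"""
    p,R,o=pose(); d=R.T@(np.array(X)-p)*100
    cur=np.degrees(np.arctan2(R[1,1],R[0,1])); t=None
    if yawjaw is not None:
        dy=(yawjaw-cur+90)%180-90; t=-dy
    print('at',p.round(4),'jawyaw',round(cur,1),'t',round(o['clock'],2),'gap',round(o['finger_gap'],4),'q6',round(o['joint_pos'][5],2),'| shift',d.round(2),'turn',t, '| tool axes xy:',R[:2,1].round(3),R[:2,2].round(3))
E
python3 - <<'E'
from h import *
p,R,o=pose();print(R.round(3))
s=snap('wrist'); Rc=np.array(s['R']);print((R.T@(-Rc.T@s['t']-p)).round(4)); print((R.T@Rc.T).round(3))
for n,px,z in [('hinge',(266.6,243.8),.048),('ball',(273.4,164.4),.034)]:
    t=snap('top');print(n,p2w(t,*px,z))
to([0.50,0.04,0.28],82)
E
```

```text
[[-0.     0.283  0.959]
 [ 0.     0.959 -0.283]
 [-1.     0.    -0.   ]]
[-0.122   0.0009 -0.0661]
[[-0.001 -0.259  0.966]
 [ 1.    -0.001  0.001]
 [ 0.     0.966  0.259]]
hinge [0.47085017 0.10109787 0.048     ]
ball [0.67747218 0.08263149 0.034     ]
at [0.1556 0.5275 0.2638] jawyaw 73.6 t 2.05 gap 0.0881 q6 -0.22 | shift [ -1.62 -37.02  46.83] turn -8.431231833540082 | tool axes xy: [0.283 0.959] [ 0.959 -0.283]
```

```bash
python3 -m inch '0 0 -4 5.7 -1;0 -0.5 -8 11.3 -2;0 -1 -12 17 -3;0 -1.6 -16 22.7 -4;0 -1.6 -20 28.4 -5;0 -1.6 -24 34 -6;0 -1.6 -28 39.7 -7;0 -1.6 -32.2 45.4 -8.4' 20; python3 -c "
from h import *
to([0.5,0.09,0.28],82)"
```

```text
clock: 3.05
eef_pos: [0.4661, 0.1336, 0.2799]
tcp_rot: [0.411, 1.57, 0.272]
ft_force: [0.5, 0.5, 1.2]
finger_gap: 0.0881
at [0.4661 0.1336 0.2799] jawyaw 82.0 t 3.05 gap 0.0881 q6 -1.4 | shift [-0.01 -3.84  3.97] turn -0.004966918603500403 | tool axes xy: [0.139 0.99 ] [ 0.99  -0.139]
```

Run:
```python
from h import *
s=snap('wrist','w1.png');s=snap('wrist','w1.png')
to([0.5,0.09,0.28],82)
np.save('w1.npy',s,allow_pickle=True)
for n,x in [('h',[.471,.101,.048]),('ball',[.6775,.0826,.034])]: print(n,w2p(s,x))
```

```text
at [0.4679 0.1313 0.2793] jawyaw 81.7 t 3.15 gap 0.0879 q6 -1.4 | shift [-0.07 -3.62  3.77] turn -0.34350392385914574 | tool axes xy: [0.145 0.989] [ 0.989 -0.145]
h [255.03897581 192.45781512]
ball [266.4799945  330.92714242]
```

View pics/w1.png

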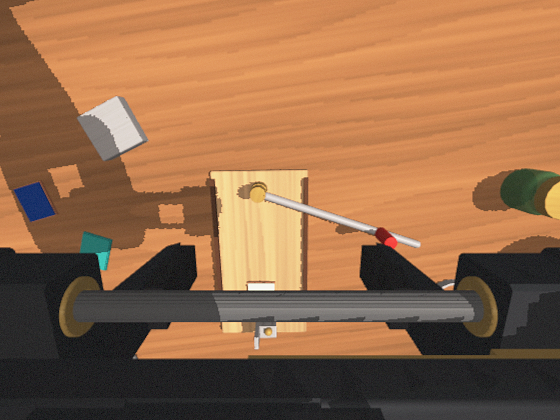

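Run:
```python
import cv2
im=cv2.imread('pics/w1.png')
cv2.imwrite('pics/c3.png',cv2.resize(im[155:355,190:330],None,fx=4,fy=4,interpolation=cv2.INTER_CUBIC)[:600] if 0 else cv2.resize(im[155:355,190:330],None,fx=3,fy=3,interpolation=cv2.INTER_CUBIC))
```

```text
(no output)
```

View pics/c3.png

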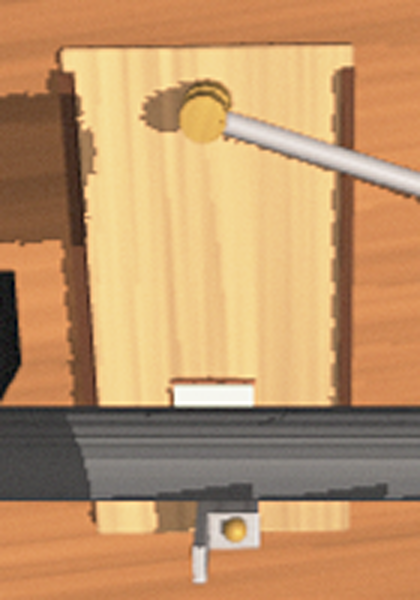

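```bash
cat > fit.py <<'E'
from h import *
from scipy.optimize import least_squares
s=np.load('w1.npy',allow_pickle=True).item()
obs=[((210.7,171),(-125,-65,10)),((307.3,170),(-125,65,10)),((222.3,331.7),(125,-65,18)),((306.7,331),(125,65,18)),((257.7,194.3),(-100,0,48)),((268.3,331),(None,0,34))]
t0=np.array([.57,.092,-.1])
def T(p,X): 
    c,sn=np.cos(p[2]),np.sin(p[2]); return [p[0]+c*X[0]-sn*X[1],p[1]+sn*X[0]+c*X[1],X[2]]
def f(p):
    r=[]
    for px,X in obs:
        X=[(p[3] if X[0] is None else X[0]/1000),X[1]/1000,X[2]/1000]
        r+=list(w2p(s,T(p,X))-px)
    return r
o=least_squares(f,[.57,.092,-.1,.11],loss='soft_l1'); print(o.x,np.degrees(o.x[2]));print(np.round(f(o.x),1).reshape(-1,2))
c,sn=np.cos(o.x[2]),np.sin(o.x[2])
for n,P in [('white top',(.6316,.081)),('hinge top',(.47085,.1011)),('ball top',(.6775,.0826))]:
    d=np.array(P)-o.x[:2]; print(n,(c*d[0]+sn*d[1]).round(4),(-sn*d[0]+c*d[1]).round(4))
for px in [(247.3,282.7),(274.3,282)]:
    d=p2w(s,*px,.016)[:2]-o.x[:2]; print('white edge',(c*d[0]+sn*d[1]).round(4),(-sn*d[0]+c*d[1]).round(4))
E
python3 fit.py
```

```text
[ 0.5726416   0.09195844 -0.1213107   0.10533631] -6.950590949426786
[[-0.7 -0.3]
 [ 0.8 -1.4]
 [ 0.   4.4]
 [ 1.2  3.5]
 [ 0.1 -0.3]
 [-4.2  0. ]]
white top 0.0599 -0.0037
hinge top -0.1021 -0.0032
ball top 0.1052 0.0034
white edge 0.0371 -0.0229
white edge 0.0368 0.0162
```

Run:
```python
from h import *
s=np.load('w1.npy',allow_pickle=True).item(); im=s['img'].astype(int)
m=((im[...,2]>im[...,0]+50)&(im[...,2]>im[...,1]+40)).astype(np.uint8)
n,l,st,c=cv2.connectedComponentsWithStats(m)
for k in range(1,n):
    if st[k,4]>100:
        ys,xs=np.nonzero(l==k);P=np.array([p2w(s,x,y,.006)[:2] for x,y in zip(xs,ys)])
        print(st[k],P.mean(0),cv2.minAreaRect((P*1000).astype(np.float32)))
to([.4475,-.2055,.10],97.5)
```

```text
[ 14 183  40  38 895] [ 0.44811823 -0.20701747] ((448.4356384277344, -206.84901428222656), (46.30820846557617, 37.893470764160156), 8.00516128540039)
at [0.4679 0.1313 0.2793] jawyaw 81.7 t 3.15 gap 0.0879 q6 -1.4 | shift [ 17.96 -33.61   2.86] turn -15.843503923859146 | tool axes xy: [0.145 0.989] [ 0.989 -0.145]
```

```bash
python3 -m inch '0 1 -5.5 0.5 -3;0 3 -11 1 -6;0 6 -16.5 1.5 -9;0 9 -22 2 -12;0 12 -27.5 2.5 -15;0 15 -33 2.9 -16;0 18 -33.8 2.9 -16;0 18 -33.8 2.9 -16' 20; python3 -c "
from h import *
to([.4478,-.207,.026],97.8)"
```

```text
clock: 4.15
eef_pos: [0.4458, -0.2029, 0.0984]
tcp_rot: [2.305, 1.567, 2.442]
ft_force: [-0.3, 0.7, -0.5]
finger_gap: 0.0882
at [ 0.4458 -0.2029  0.0984] jawyaw 97.9 t 4.15 gap 0.0882 q6 -2.38 | shift [ 7.24 -0.45  0.17] turn 0.09479310335605362 | tool axes xy: [-0.137  0.991] [0.991 0.137]
```

```bash
python3 -m inch '0 4 -0.4 0.2 0;0 7.1 -0.4 0.2 0;0 7.1 -0.4 0.2 0;0 7.1 -0.4 0.2 0;140 7.1 -0.4 0.2 0;255 7.1 -0.4 0.2 0;255 7.1 -0.4 0.2 0;255 7.1 -0.4 0.2 0' 20; python3 -c "
from h import *
to([.4478,-.207,.026],97.8)"
```

```text
clock: 5.15
eef_pos: [0.4491, -0.207, 0.0288]
tcp_rot: [-0.898, 1.571, -0.759]
ft_force: [0.1, -0.8, 0.3]
finger_gap: 0.0502
at [ 0.4491 -0.207   0.0288] jawyaw 98.0 t 5.15 gap 0.0502 q6 -2.38 | shift [ 0.28  0.02 -0.12] turn 0.15891850732627688 | tool axes xy: [-0.138  0.99 ] [0.99  0.138]
```

```bash
python3 -m inch '90 0.2 0 -0.1 0;90 0.2 0 -0.1 0;150 0.2 0 -0.1 0;255 0.2 0 -0.1 0;255 0.2 0 -0.1 0;255 0.2 0 -0.1 0;255 0.2 0 -0.1 0;255 0.2 0 -0.1 0' 20; python3 -c "
from h import *
to([.4478,-.207,.026],97.8)"
```

```text
clock: 6.15
eef_pos: [0.4481, -0.2071, 0.0267]
tcp_rot: [-2.695, 1.571, -2.556]
ft_force: [-0.7, -0.1, -0.7]
finger_gap: 0.0395
at [ 0.4481 -0.2071  0.0267] jawyaw 98.0 t 6.15 gap 0.0395 q6 -2.38 | shift [ 0.07  0.01 -0.02] turn 0.16744977171352105 | tool axes xy: [-0.139  0.99 ] [0.99  0.139]
```

```bash
python3 -c "
from h import *
to([.6012,.0865,.08],82.7)"
python3 -m inch '255 -4 0 0 0;255 -8 0 0 0;255 -8 4 3 2;255 -8 9 6 4;255 -8 14 9 7;255 -8 19 12 10;255 -8 24 15 13;255 -8 27 19 15.3'; python3 -c "
from h import *
s=snap('wrist','w2.png');np.save('w2.npy',s,allow_pickle=True)
to([.6012,.0865,.08],82.7)"
```

```text
at [ 0.4481 -0.2071  0.0267] jawyaw 98.0 t 6.15 gap 0.0395 q6 -2.38 | shift [-5.33 26.95 19.24] turn 15.267449771713515 | tool axes xy: [-0.139  0.99 ] [0.99  0.139]
clock: 7.15
eef_pos: [0.5988, 0.0892, 0.1067]
tcp_rot: [-3.104, 1.57, 3.052]
ft_force: [1.1, -1.0, -0.2]
finger_gap: 0.0399
at [0.6023 0.0922 0.1068] jawyaw 82.7 t 7.2 gap 0.0391 q6 -1.49 | shift [ 2.68 -0.59 -0.05] turn -0.016020749668271606 | tool axes xy: [0.127 0.992] [ 0.992 -0.127]
```

View pics/w2.png

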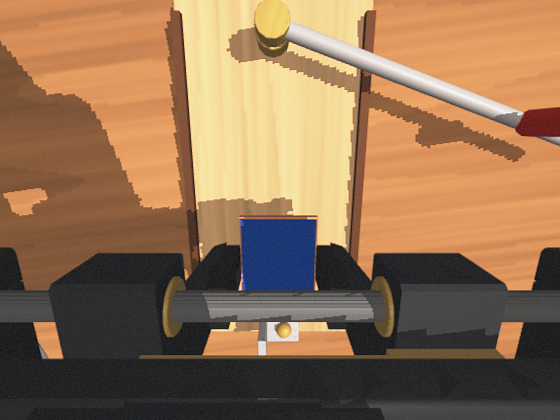

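```bash
python3 -m inch '255 1 0 0.25 0;255 3 0 0.25 0;255 4.5 0 0.25 0;255 5.2 0 0.25 0;255 5.2 0 0.25 0;255 5.2 0 0.25 0;255 5.2 0 0.25 0;255 5.2 0 0.25 0'; python3 -c "
from h import *
s=snap('wrist','w3.png');np.save('w3.npy',s,allow_pickle=True)
snap('top','t3.png')
to([.6012,.0865,.0427],82.7)
im=cv2.imread('pics/t3.png');cv2.imwrite('pics/c4.png',cv2.resize(im[145:265,230:310],None,fx=5,fy=5,interpolation=cv2.INTER_CUBIC))"
```

```text
clock: 8.2
eef_pos: [0.6014, 0.0863, 0.055]
tcp_rot: [0.07, 1.57, -0.057]
ft_force: [-1.3, -0.6, -0.4]
finger_gap: 0.0396
at [0.6013 0.0864 0.0549] jawyaw 82.7 t 8.3 gap 0.0394 q6 -1.49 | shift [ 1.22  0.01 -0.01] turn -0.02704874151456238 | tool axes xy: [0.128 0.992] [ 0.992 -0.128]
```

View pics/w3.png

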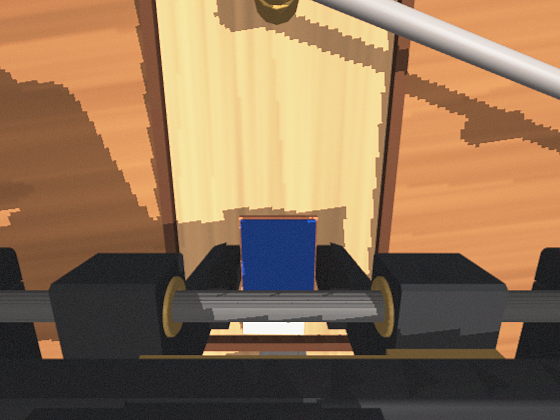

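Run:
```python
from h import *
s=np.load('w3.npy',allow_pickle=True).item()
im=s['img']
cv2.imwrite('pics/c5.png',cv2.resize(im[100:350,140:420],None,fx=2.3,fy=2.3,interpolation=cv2.INTER_CUBIC)[...,::-1])
for r in (60,150,200): print(r,[ (c,im[r,c].tolist()) for c in range(150,185,3)],[ (c,im[r,c].tolist()) for c in range(370,410,3)])
```

```text
60 [(150, [132, 86, 60]), (153, [131, 84, 57]), (156, [132, 85, 61]), (159, [77, 50, 41]), (162, [250, 222, 151]), (165, [246, 225, 158]), (168, [246, 224, 157]), (171, [246, 221, 153]), (174, [245, 221, 155]), (177, [244, 215, 148]), (180, [246, 224, 160]), (183, [247, 226, 161])] [(370, [163, 125, 86]), (373, [168, 129, 90]), (376, [169, 130, 90]), (379, [170, 132, 92]), (382, [168, 127, 88]), (385, [165, 127, 89]), (388, [163, 125, 85]), (391, [156, 118, 87]), (394, [49, 33, 28]), (397, [80, 54, 39]), (400, [80, 53, 38]), (403, [82, 54, 43]), (406, [75, 51, 39]), (409, [220, 146, 94])]
150 [(150, [235, 162, 103]), (153, [140, 94, 61]), (156, [128, 80, 59]), (159, [131, 87, 62]), (162, [127, 82, 57]), (165, [122, 79, 57]), (168, [67, 39, 31]), (171, [249, 225, 156]), (174, [245, 219, 152]), (177, [245, 220, 154]), (180, [247, 228, 164]), (183, [247, 228, 164])] [(370, [246, 225, 157]), (373, [246, 222, 155]), (376, [246, 222, 153]), (379, [161, 125, 87]), (382, [165, 126, 87]), (385, [44, 29, 24]), (388, [122, 78, 56]), (391, [136, 87, 62]), (394, [134, 85, 58]), (397, [134, 84, 60]), (400, [235, 162, 102]), (403, [231, 162, 101]), (406, [230, 157, 98]), (409, [230, 159, 99])]
200 [(150, [229, 158, 96]), (153, [231, 159, 100]), (156, [193, 126, 79]), (159, [140, 92, 62]), (162, [130, 81, 60]), (165, [125, 81, 57]), (168, [129, 79, 59]), (171, [87, 57, 44]), (174, [152, 110, 76]), (177, [245, 215, 150]), (180, [245, 217, 150]), (183, [247, 228, 162])] [(370, [245, 218, 153]), (373, [226, 174, 121]), (376, [166, 128, 90]), (379, [117, 91, 66]), (382, [59, 37, 31]), (385, [136, 84, 62]), (388, [131, 81, 56]), (391, [132, 83, 58]), (394, [212, 138, 87]), (397, [227, 158, 98]), (400, [227, 152, 95]), (403, [228, 155, 96]), (406, [229, 157, 97]), (409, [230, 155, 96])]
```

View pics/c5.png

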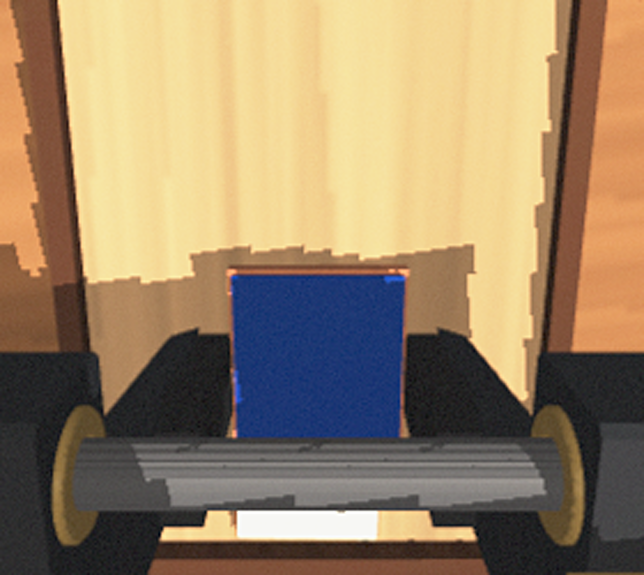

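View pics/c4.png

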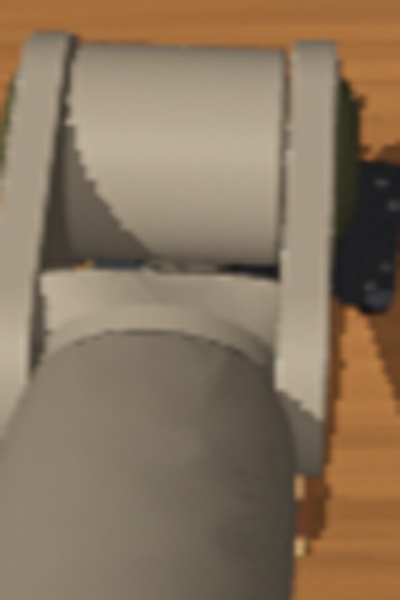

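Run:
```python
from h import *
s=np.load('w3.npy',allow_pickle=True).item()
mids=[]
for r,a,b in [(60,160.5,392.5),(150,169.5,384),(200,172.5,381)]:
    A=p2w(s,a,r,.010);B=p2w(s,b,r,.010);mids.append((A+B)[:2]/2);print(A[:2],B[:2],np.linalg.norm(A-B),mids[-1])
for X in (.45,.6):
    m=np.polyfit([q[0] for q in mids],[q[1] for q in mids],1); print(np.degrees(np.arctan(m[0])),np.polyval(m,X))
E1=p2w(s,140+237/2.3,100+538/2.3,.016);E2=p2w(s,140+378/2.3,100+538/2.3,.016);print('white far edge',E1,E2)
th=-.128;print('end stop inner', p2w(s,278,100+543/2.3,.018))
import math
for n,u in(('L',230),('R',408)): print('blue hinge edge top',p2w(s,140+u/2.3,100+270/2.3,.055-.0267+.006))
```

```text
[0.49250209 0.04047285] [0.50776945 0.15897555] 0.11948214604599242 [0.50013577 0.0997242 ]
[0.53759162 0.0349585 ] [0.55283204 0.15302511] 0.11904618481422626 [0.54521183 0.0939918 ]
[0.56565447 0.03035859] [0.58115462 0.15029338] 0.12093224512382063 [0.57340454 0.09032598]
-7.303685659561934 0.10616249955063002
-7.303685659561934 0.08693724892347915
white far edge [0.65581916 0.05799219 0.016     ] [0.66083471 0.09665317 0.016     ]
end stop inner [0.65873524 0.08002529 0.018     ]
blue hinge edge top [0.57447707 0.07157954 0.0343    ]
blue hinge edge top [0.57947352 0.11022319 0.0343    ]
```

```bash
python3 -m inch '255 0.6 0 0 0;255 1.2 0 0 0;255 1.2 0 0 0;255 1.2 0 0 0;200 1.2 0 0 0;100 1.2 0 0 0;80 1.2 0 0 0;80 1.2 0 0 0'; python3 -m inch '80 0 0 0 0;80 -3 0 0 0;80 -7 0 0 0;80 -10 0 0 0;80 -10 -4 -3 0;80 -10 -7 -6 0;80 -10 -8 -8 0;80 -10 -8 -8 0'; python3 -c "
from h import *
s=snap('wrist','w4.png');np.save('w4.npy',s,allow_pickle=True)
to([.567,-.331,.10],73.6)"
```

```text
clock: 9.3
eef_pos: [0.6013, 0.0863, 0.0427]
tcp_rot: [0.509, 1.571, 0.381]
ft_force: [-0.6, -0.6, 0.1]
finger_gap: 0.0605
clock: 10.3
eef_pos: [0.511, 0.0168, 0.143]
tcp_rot: [3.084, 1.571, 2.955]
ft_force: [0.7, 0.6, -0.8]
finger_gap: 0.0604
at [0.512  0.0171 0.143 ] jawyaw 82.6 t 10.35 gap 0.0602 q6 -1.64 | shift [  4.31 -33.81   9.91] turn 9.031890597325017 | tool axes xy: [0.128 0.992] [ 0.992 -0.128]
```

View pics/w4.png

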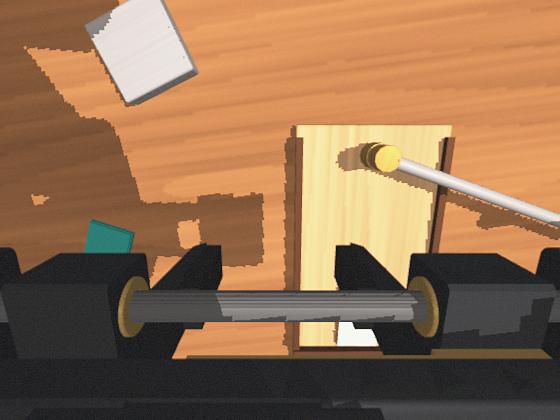

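```bash
python3 -m inch '40 0 -5.5 1.6 2;20 0 -11 3.2 4;0 0 -16.5 4.8 6;0 0 -22 6.4 8;0 0 -27.5 8 9;0 1 -33 9.6 9;0 2 -33.8 9.9 9;0 4.3 -33.8 9.9 9'; python3 -c "
from h import *
snap('scene','s5.png');s=snap('top','t5.png');np.save('t5.npy',s,allow_pickle=True)
s=snap('wrist','w5.png')
to([.567,-.3305,.0262],73.6)
a=cv2.resize(cv2.imread('pics/t5.png')[145:265,230:310],None,fx=5,fy=5,interpolation=cv2.INTER_CUBIC)
b=cv2.resize(cv2.imread('pics/s5.png')[190:290,240:320],None,fx=5,fy=5,interpolation=cv2.INTER_CUBIC)
b=cv2.copyMakeBorder(b,0,a.shape[0]-b.shape[0],0,0,0);cv2.imwrite('pics/c6.png',np.hstack([a,b]))"
```

```text
clock: 11.35
eef_pos: [0.5678, -0.331, 0.0993]
tcp_rot: [-0.256, 1.569, -0.541]
ft_force: [-0.2, 0.3, -0.5]
finger_gap: 0.0886
at [ 0.5671 -0.3294  0.0986] jawyaw 73.7 t 11.5 gap 0.088 q6 -1.99 | shift [ 7.24 -0.12  0.04] turn 0.13739540466914946 | tool axes xy: [0.28 0.96] [ 0.96 -0.28]
```

View pics/c6.png

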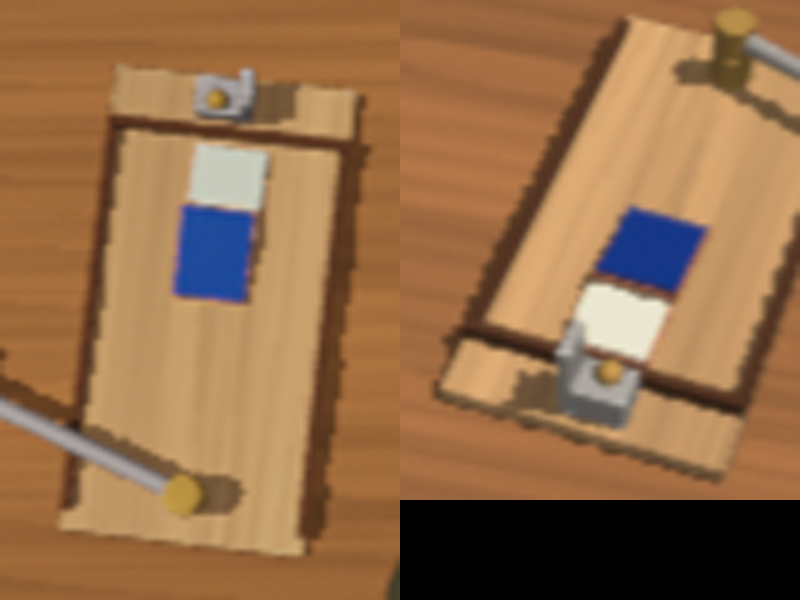

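View pics/w5.png

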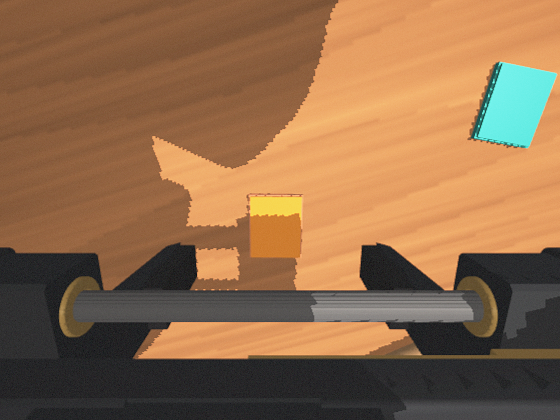

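Blue lies on white, square and in line (c6: blue at about (213,253), white showing at (228,178)). The wrist view shows amber at about (275,225).

Run:
```python
from h import *
s=snap('wrist','w6.png')
im=s['img'].astype(int);
m=((im[...,0]>150)&(im[...,2]<70)).astype(np.uint8)
n,l,st,c=cv2.connectedComponentsWithStats(m)
for k in range(1,n):
    if st[k,4]>300:
        ys,xs=np.nonzero(l==k);P=np.array([p2w(s,x,y,.006)[:2] for x,y in zip(xs,ys)])
        print(st[k],P.mean(0),cv2.minAreaRect((P*1000).astype(np.float32)))
to([.567,-.3305,.0262],73.6)
s=np.load('t5.npy',allow_pickle=True).item()
im=s['img'].astype(int)
m=((im[...,2]>im[...,0]+50)&(im[...,2]>im[...,1]+40)).astype(np.uint8)
n,l,st,c=cv2.connectedComponentsWithStats(m)
for k in range(1,n):
    if st[k,4]>100:
        ys,xs=np.nonzero(l==k);P=np.array([p2w(s,x,y,.020)[:2] for x,y in zip(xs,ys)])
        B=P.mean(0);print('blue',B,cv2.minAreaRect((P*1000).astype(np.float32)))
W=np.array([.6316,.081]);d=W-B;print('dist',np.linalg.norm(d),np.degrees(np.arctan2(d[1],d[0])))
```

```text
[ 176  107  121   58 2163] [ 0.49909699 -0.33786479] ((502.5547790527344, -337.3572692871094), (87.14408111572266, 28.12588882446289), 87.69097137451172)
[  20  179  169   73 2610] [ 0.52636949 -0.44820606] ((524.82763671875, -456.585205078125), (27.159555435180664, 141.67616271972656), 8.22515869140625)
[ 249  212   52   46 2127] [ 0.57616268 -0.33304916] ((576.0576782226562, -333.2311096191406), (39.13872146606445, 36.593997955322266), 74.03760528564453)
at [ 0.5674 -0.3297  0.0998] jawyaw 73.7 t 11.55 gap 0.0879 q6 -1.99 | shift [ 7.36 -0.09 -0.01] turn 0.13669597242503073 | tool axes xy: [0.28 0.96] [ 0.96 -0.28]
blue [0.59837126 0.08708995] ((598.6426391601562, 87.15342712402344), (35.44791030883789, 46.00334548950195), 83.10448455810547)
dist 0.03378219749875449 -10.385546186010457
```

Run:
```python
from h import *
s=snap('wrist')
C=[p2w(s,u,v,.006)[:2] for u,v in [(249.5,195),(302,195),(301.5,257.5),(249.5,257.5)]]
print(np.array(C),np.mean(C,0),[np.linalg.norm(C[i]-C[i-1]) for i in range(4)])
to([.567,-.3305,.0262],73.6)
```

```text
[[ 0.54130332 -0.34301732]
 [ 0.5522973  -0.30542061]
 [ 0.60083331 -0.31890331]
 [ 0.58928912 -0.35834164]] [ 0.57093076 -0.33142072] [np.float64(0.05037332733491082), np.float64(0.03917116112440975), np.float64(0.05037387638519346), np.float64(0.04109318796992703)]
at [ 0.5675 -0.33    0.1004] jawyaw 73.7 t 11.6 gap 0.0885 q6 -1.99 | shift [ 7.42 -0.06 -0.04] turn 0.13385809740856303 | tool axes xy: [0.28 0.96] [ 0.96 -0.28]
```

```bash
python3 -m inch '0 4 -0.15 0.25 0;0 7.2 -0.15 0.25 0;0 7.4 -0.15 0.25 0;80 7.4 -0.15 0.25 0;80 7.4 -0.15 0.25 0;80 7.4 -0.15 0.25 0;80 7.4 -0.15 0.25 0;80 7.4 -0.15 0.25 0' 20; python3 -c "
from h import *
to([.5695,-.331,.0262],73.6)"
```

```text
clock: 12.6
eef_pos: [0.5688, -0.3328, 0.0257]
tcp_rot: [0.331, 1.571, 0.046]
ft_force: [0.1, 0.9, -0.2]
finger_gap: 0.0604
at [ 0.5688 -0.3328  0.0257] jawyaw 73.7 t 12.6 gap 0.0604 q6 -1.99 | shift [-0.05  0.2   0.02] turn 0.06650531840018914 | tool axes xy: [0.281 0.96 ] [ 0.96  -0.281]
```

```bash
python3 -m inch '150 -0.05 0.15 0 0;255 -0.05 0.15 0 0;255 -0.05 0.15 0 0;255 -0.05 0.15 0 0;255 -0.05 0.15 0 0;255 -4 0.15 0 0;255 -8 0.15 0 0;255 -9 0.15 0 0' 20; python3 -c "
from h import *
print(np.array([.6333,.0805])); 
to([.568,.0905,.115],82.7)"
```

```text
clock: 13.6
eef_pos: [0.5698, -0.332, 0.1181]
tcp_rot: [-0.447, 1.566, -0.732]
ft_force: [-0.2, -0.3, -1.8]
finger_gap: 0.0396
[0.6333 0.0805]
at [ 0.5698 -0.332   0.1181] jawyaw 73.7 t 13.6 gap 0.0396 q6 -1.99 | shift [  0.19  40.49 -12.05] turn -9.031838354089501 | tool axes xy: [0.281 0.96 ] [ 0.96  -0.281]
```

```bash
python3 -m inch '255 0 5.5 -1.7 -2;255 0 11 -3.4 -4;255 0 16.5 -5 -6;255 0 22 -6.7 -8;255 0 27.5 -8.3 -9;255 0 33 -10 -9;255 0 38 -11.5 -9;255 0.2 40.5 -12.1 -9'; python3 -m inch '255 2 0 0 0;255 3.5 0 0 0;255 4 0 0 0;255 4 0 0 0;255 4 0 0 0;255 4 0 0 0;255 4 0 0 0;255 4 0 0 0';python3 -c "
from h import *
s=snap('wrist','w7.png');np.save('w7.npy',s,allow_pickle=True)
cv2.imwrite('pics/c7.png',cv2.resize(s['img'][100:350,140:420],None,fx=2.3,fy=2.3,interpolation=cv2.INTER_CUBIC)[...,::-1])
to([.5686,.0908,.05],82.7)"
```

```text
clock: 14.6
eef_pos: [0.5661, 0.0938, 0.1126]
tcp_rot: [-3.124, 1.569, 3.034]
ft_force: [-0.7, -0.2, 0.3]
finger_gap: 0.039
clock: 15.6
eef_pos: [0.567, 0.0913, 0.0738]
tcp_rot: [0.095, 1.571, -0.033]
ft_force: [-0.2, 0.8, -0.6]
finger_gap: 0.0396
at [0.567  0.0913 0.0738] jawyaw 82.7 t 15.65 gap 0.0398 q6 -1.49 | shift [ 2.38 -0.03  0.17] turn -0.03331764860351427 | tool axes xy: [0.128 0.992] [ 0.992 -0.128]
```

View pics/c7.png

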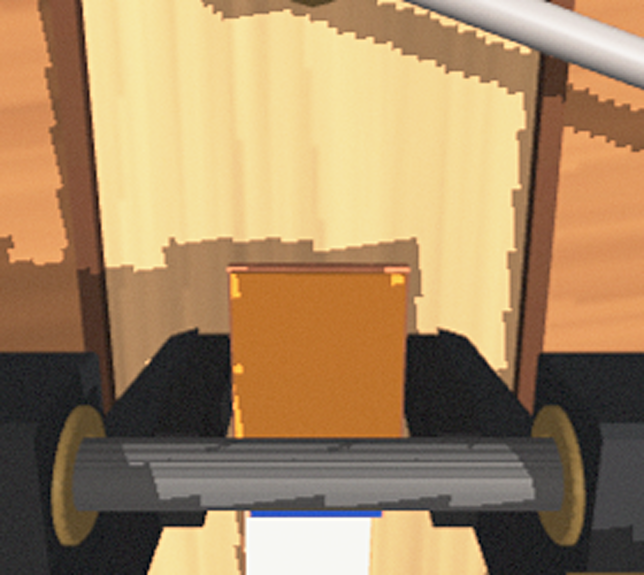

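Run:
```python
from h import *
s=np.load('w7.npy',allow_pickle=True).item()
p,R,o=pose()
L=p2w(s,140+250/2.3,100+517/2.3,.0248);M=p2w(s,140+381/2.3,100+517/2.3,.0248)
e=(L+M)/2;u=np.array([np.cos(-.128),np.sin(-.128)]);c=e[:2]-u*(.025*np.cos(.18)+.0005);print(L,M,'blue centre',c, 'amber tgt',c-.033*u, np.linalg.norm(L-M))
for a in (230,408): print('amber hinge edge',p2w(s,140+a/2.3,100+268/2.3,p[2]-.0262+.006))
```

```text
[0.62229188 0.06547491 0.0248    ] [0.62719611 0.10327058 0.0248    ] blue centre [0.59985321 0.08757628] amber tgt [0.56712317 0.09178875] 0.03811252278645319
amber hinge edge [0.53950049 0.0766746  0.05355255]
amber hinge edge [0.54448038 0.11516965 0.05355255]
```

```bash
python3 -m inch '255 1 0 0.1 0;255 2.2 0 0.1 0;255 2.75 0 0.1 0;255 2.75 0 0.1 0;255 2.75 0 0.1 0;200 2.75 0 0.1 0;100 2.75 0 0.1 0;80 2.75 0 0.1 0'; python3 -m inch '80 0 0 0 0;80 -3 0 0 0;80 -7 0 0 0;80 -10 0 0 0;80 -10 -5 -3 0;80 -10 -10 -6 0;80 -10 -15 -9 0;80 -10 -18 -12 0'; python3 -c "
from h import *
snap('scene','s8.png');s=snap('top','t8.png');np.save('t8.npy',s,allow_pickle=True)
to([.5686,.0908,.05],82.7)
a=cv2.resize(cv2.imread('pics/t8.png')[145:265,230:310],None,fx=5,fy=5,interpolation=cv2.INTER_CUBIC)
b=cv2.resize(cv2.imread('pics/s8.png')[190:290,240:320],None,fx=5,fy=5,interpolation=cv2.INTER_CUBIC)
b=cv2.copyMakeBorder(b,0,a.shape[0]-b.shape[0],0,0,0);cv2.imwrite('pics/c8.png',np.hstack([a,b]))
im=s['img'].astype(int)
U=np.array([np.cos(-.128),np.sin(-.128)]);W=np.array([.6316,.081])
m=((im[...,2]>im[...,0]+50)&(im[...,2]>im[...,1]+40)).astype(np.uint8)
m2=((abs(im-[199,136,1]).sum(2)<70)).astype(np.uint8)
for mm,z,nm in ((m,.02,'blue'),(m2,.02,'amber')):
    n,l,st,c=cv2.connectedComponentsWithStats(mm)
    for k in range(1,n):
        if st[k,4]>60:
            ys,xs=np.nonzero(l==k);P=np.array([p2w(s,x,y,z)[:2] for x,y in zip(xs,ys)])
            r=cv2.minAreaRect((P*1000).astype(np.float32));print(nm,st[k,:2],r,((P-W)@U).min(),((P-W)@U).max(),(P.mean(0)-W)@[-U[1],U[0]])
"
```

```text
clock: 16.65
eef_pos: [0.568, 0.0912, 0.0464]
tcp_rot: [0.029, 1.57, -0.099]
ft_force: [-0.3, 0.4, -0.1]
finger_gap: 0.0572
clock: 17.65
eef_pos: [0.4247, -0.0736, 0.1463]
tcp_rot: [-0.655, 1.57, -0.784]
ft_force: [1.0, -0.5, -0.3]
finger_gap: 0.0603
at [ 0.4236 -0.0735  0.1463] jawyaw 82.5 t 17.75 gap 0.0605 q6 -1.89 | shift [ 9.61 18.19 12.23] turn -0.22933302919241783 | tool axes xy: [0.131 0.991] [ 0.991 -0.131]
blue [266 186] ((606.42333984375, 86.20741271972656), (35.511695861816406, 30.142112731933594), 82.71826934814453) -0.040703760856199006 -0.01055526431092903 0.0019759222394629254
amber [263 199] ((564.8494873046875, 91.91059875488281), (36.434993743896484, 47.32844161987305), 82.32406616210938) -0.09127098735796485 -0.04392357849316444 0.0022641525499088877
```

View pics/c8.png

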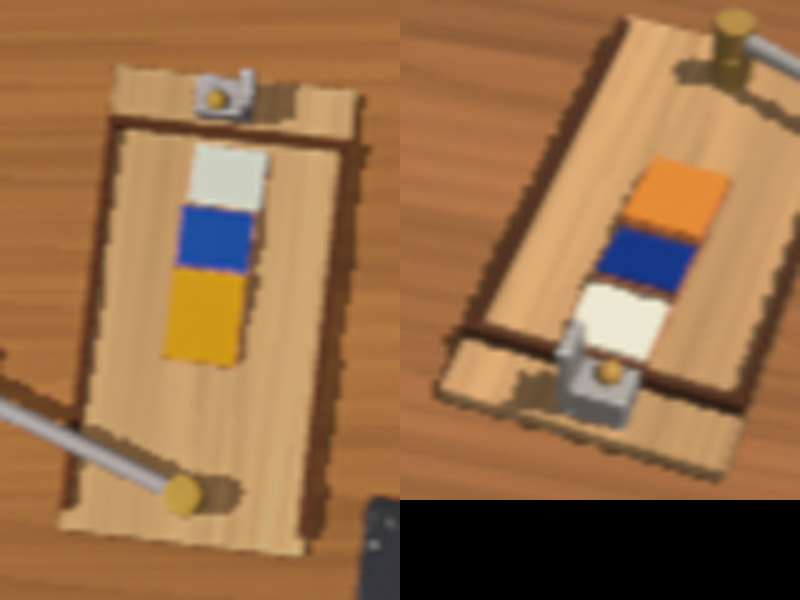

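Amber lies on blue, in line (top crop: white (228,178), blue (213,240), amber (203,317)). The spacings are 33.8 mm and 33.8 mm. Next the knob's position and the arc waypoints.

```bash
cat > arc.py <<'E'
from h import *
s=np.load('t8.npy',allow_pickle=True).item();im=s['img'].astype(int)
m=((im[...,0]>120)&(im[...,1]<50)&(im[...,2]<50)).astype(np.uint8)
n,l,st,c=cv2.connectedComponentsWithStats(m);k=1+np.argmax(st[1:,4]);print(st[k],c[k])
K=p2w(s,c[k][0],c[k][1],.068)[:2];Hh=np.array([.473,.1035])
HT=p2w(s,230+183/5-.0,145+494/5,.048)[:2];print('knob',K,'hinge top',HT)
d=K-HT;print('r',np.linalg.norm(d)); yaw=np.arctan2(d[1],d[0]);print('theta',yaw+.128)
def wp(th,dy=0):
    a=th-.128;return Hh+.165*np.array([np.cos(a),np.sin(a)])+dy*np.array([-np.sin(a),np.cos(a)]),82.7+np.degrees(th)
E
python3 - <<'E'
from arc import *
th=yaw+.128
P,j=wp(th);print(P,j);to([*P,.14],j)
E
```

```text
[205 212   4   6  19] [206.57894737 214.26315789]
knob [0.54580176 0.24950777] hinge top [0.47085017 0.10109787]
r 0.16626255997385617
theta 1.2311321166006457
[0.54738242 0.25078291] 153.23867430422496
at [ 0.4236 -0.0735  0.1463] jawyaw 82.5 t 17.75 gap 0.0605 q6 -1.89 | shift [ 0.62 33.77  8.02] turn -70.76800733341736 | tool axes xy: [0.131 0.991] [ 0.991 -0.131]
```

```bash
python3 -m inch '100 0 4.5 1 -10;100 0 9 2 -20;100 0 13.5 3 -30;100 0 18 4 -40;100 0 22.5 5 -50;100 0 27 6 -60;100 0 31 7 -70;100 0 33.8 8 -70.8'; python3 -m inch '100 0 0 0 0;100 0 0 0 0;100 0 0 0 0;100 0 0 0 0;100 0 0 0 0;100 0 0 0 0;100 0 0 0 0;100 0 0 0 0'; python3 -c "
from arc import *
s=snap('wrist','w9.png')
P,j=wp(yaw+.128);to([*P,.075],j)
for z in(.043,.078): print(w2p(s,[*P,z]))"
```

```text
clock: 18.75
eef_pos: [0.5487, 0.2556, 0.146]
tcp_rot: [-0.386, 1.57, 0.726]
ft_force: [0.1, 0.1, -0.6]
finger_gap: 0.0533
clock: 19.75
eef_pos: [0.5484, 0.253, 0.1462]
tcp_rot: [2.707, 1.571, -2.468]
ft_force: [-0.2, 0.1, -0.1]
finger_gap: 0.0535
[205 212   4   6  19] [206.57894737 214.26315789]
knob [0.54580176 0.24950777] hinge top [0.47085017 0.10109787]
r 0.16626255997385617
theta 1.2311321166006457
at [0.5484 0.253  0.1462] jawyaw 153.5 t 19.8 gap 0.0536 q6 -2.44 | shift [ 7.12 -0.01 -0.24] turn 0.2275477796461871 | tool axes xy: [-0.895  0.447] [0.447 0.895]
[277.74502551 214.61913458]
[277.73216906 228.50835017]
```

View pics/w9.png

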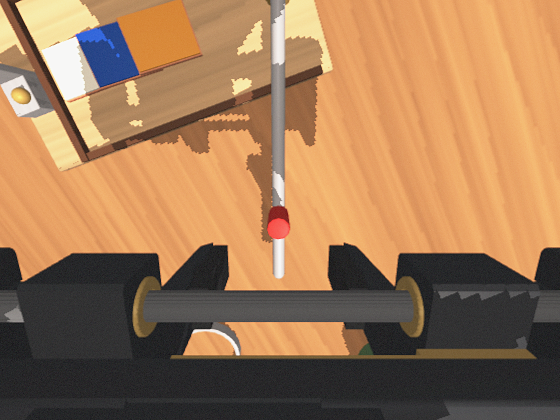

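The knob is at (278,226), right where predicted and between the jaws. Going down over it.

```bash
python3 -m inch '100 2 0 -0.2 0;100 5 0 -0.2 0;100 7.1 0 -0.2 0;100 7.1 0 -0.2 0;185 7.1 0 -0.2 0;185 7.1 0 -0.2 0;185 7.1 0 -0.2 0;185 7.1 0 -0.2 0'
python3 - <<'E'
from arc import *
p,R,o=pose();cur=np.degrees(np.arctan2(R[1,1],R[0,1]))
print(p,o['ft_force'],o['finger_gap'])
for i in range(1,17):
    th=1.231*(1-i/16); P,j=wp(th,-.003*i/16); d=R.T@(np.array([*P,.075])-p)*100
    print(i,d.round(1),round((cur%180)-j,1))
E
```

```text
clock: 20.8
eef_pos: [0.5476, 0.2512, 0.0755]
tcp_rot: [-0.862, 1.57, 0.245]
ft_force: [-0.4, -0.1, -0.5]
finger_gap: 0.0244
[205 212   4   6  19] [206.57894737 214.26315789]
knob [0.54580176 0.24950777] hinge top [0.47085017 0.10109787]
r 0.16626255997385617
theta 1.2311321166006457
[0.54761276 0.25121798 0.07552487] [-0.42477466 -0.12613822 -0.46175373] 0.02438265782628357
1 [ 0.1 -1.3 -0.1] 4.6
2 [ 0.1 -2.6 -0.3] 9.1
3 [ 0.1 -3.8 -0.5] 13.5
4 [ 0.1 -5.1 -0.9] 17.9
5 [ 0.1 -6.3 -1.3] 22.3
6 [ 0.1 -7.4 -1.9] 26.7
7 [ 0.1 -8.6 -2.5] 31.1
8 [ 0.1 -9.6 -3.2] 35.5
9 [  0.1 -10.6  -4. ] 39.9
10 [  0.1 -11.6  -4.9] 44.3
11 [  0.1 -12.5  -5.8] 48.7
12 [  0.1 -13.3  -6.8] 53.1
13 [  0.1 -14.   -7.9] 57.5
14 [  0.1 -14.6  -9. ] 62.0
15 [  0.1 -15.2 -10.2] 66.4
16 [  0.1 -15.6 -11.4] 70.8
```

```bash
python3 -m inch '185 0 -1.3 -0.1 4.6;185 0 -2.6 -0.3 9.1;185 0 -3.8 -0.5 13.5;185 0 -5.1 -0.9 17.9;185 0 -6.3 -1.3 22.3;185 0 -7.4 -1.9 26.7;185 0 -8.6 -2.5 31.1;185 0 -9.6 -3.2 35.5'
python3 - <<'E'
from arc import *
p,R,o=pose();cur=np.degrees(np.arctan2(R[1,1],R[0,1]))
print(p,o['ft_force'],o['finger_gap'])
for i in range(9,17):
    th=1.231*(1-i/16); P,j=wp(th,-.003*i/16); d=R.T@(np.array([*P,.075])-p)*100
    print(i,d.round(2),round((cur%180)-j,1))
P,j=wp(1.231/2,-.0015);print(P,j,cur)
E
```

```text
clock: 21.8
eef_pos: [0.6194, 0.1794, 0.0752]
tcp_rot: [0.134, 1.571, 0.62]
ft_force: [0.7, -0.2, 0.2]
finger_gap: 0.0244
[205 212   4   6  19] [206.57894737 214.26315789]
knob [0.54580176 0.24950777] hinge top [0.47085017 0.10109787]
r 0.16626255997385617
theta 1.2311321166006457
[0.61943927 0.1793585  0.07524089] [ 0.70573301 -0.21737074  0.18541372] 0.024380154132623195
9 [ 0.02 -1.28 -0.05] 4.3
10 [ 0.02 -2.56 -0.21] 8.7
11 [ 0.02 -3.82 -0.47] 13.1
12 [ 0.02 -5.06 -0.82] 17.5
13 [ 0.02 -6.26 -1.28] 21.9
14 [ 0.02 -7.43 -1.82] 26.3
15 [ 0.02 -8.55 -2.45] 30.7
16 [ 0.02 -9.62 -3.17] 35.1
[0.61948123 0.17946381] 117.96555229030218 117.81965627667338
```

```bash
python3 -m inch '185 0 -1.3 -0.1 4.3;185 0 -2.6 -0.2 8.7;185 0 -3.8 -0.5 13.1;185 0 -5.1 -0.8 17.5;185 0 -6.3 -1.3 21.9;185 0 -7.4 -1.8 26.3;185 0 -8.5 -2.4 30.7;185 0 -8.6 -2.5 31'
python3 - <<'E'
from arc import *
p,R,o=pose();cur=np.degrees(np.arctan2(R[1,1],R[0,1]))
print(p,o['ft_force'],o['finger_gap'])
for dy in (0,-.003,-.005):
    P,j=wp(0,dy); d=R.T@(np.array([*P,.075])-p)*100
    print(dy,P,d.round(2),round((cur%180)-j,1))
s=snap('wrist','w10.png')
E
```

```text
clock: 22.8
eef_pos: [0.6375, 0.0914, 0.0753]
tcp_rot: [-0.585, 1.571, -0.638]
ft_force: [-0.2, 0.5, 0.6]
finger_gap: 0.0241
[205 212   4   6  19] [206.57894737 214.26315789]
knob [0.54580176 0.24950777] hinge top [0.47085017 0.10109787]
r 0.16626255997385617
theta 1.2311321166006457
[0.63745495 0.09139566 0.07526117] [-0.18034069  0.50233947  0.60887651] 0.0240540220528538
0 [0.63665016 0.08243762] [ 0.03 -0.9  -0.03] 4.2
-0.003 [0.63626721 0.07946217] [ 0.03 -1.2  -0.05] 4.2
-0.005 [0.63601191 0.07747853] [ 0.03 -1.4  -0.07] 4.2
```

View pics/w10.png

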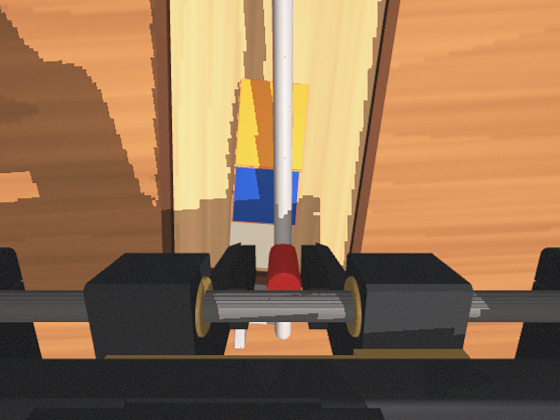

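The bar (knob at (283,268)) stands just short of the catch with the tiles undisturbed below. Now pushing it over the ball.

```bash
python3 -m inch '185 0 -0.4 0 2;185 0 -0.8 0 4;185 0 -1.1 0 4;185 0 -1.3 0 4;185 0 -1.3 0 4;185 0 -1.3 0 4;185 0 -1.3 0 4;185 0 -1.3 0 4'
python3 - <<'E'
from arc import *
p,R,o=pose()
print(p,o['ft_force'],o['finger_gap'])
s=snap('wrist','w11.png');t=snap('scene','s11.png')
cv2.imwrite('pics/c11.png',cv2.resize(t['img'][170:300,230:400],None,fx=4.5,fy=4.5,interpolation=cv2.INTER_CUBIC)[...,::-1])
E
```

```text
clock: 23.85
eef_pos: [0.6367, 0.0789, 0.0752]
tcp_rot: [-0.677, 1.571, -0.8]
ft_force: [0.4, -0.2, -0.3]
finger_gap: 0.0242
[205 212   4   6  19] [206.57894737 214.26315789]
knob [0.54580176 0.24950777] hinge top [0.47085017 0.10109787]
r 0.16626255997385617
theta 1.2311321166006457
[0.63673209 0.07893738 0.07518345] [ 0.4498698  -0.20837716 -0.32047652] 0.02424179198545497
```

View pics/w11.png

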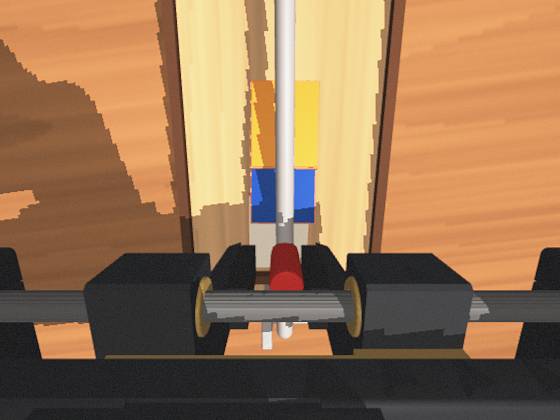

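View pics/c11.png

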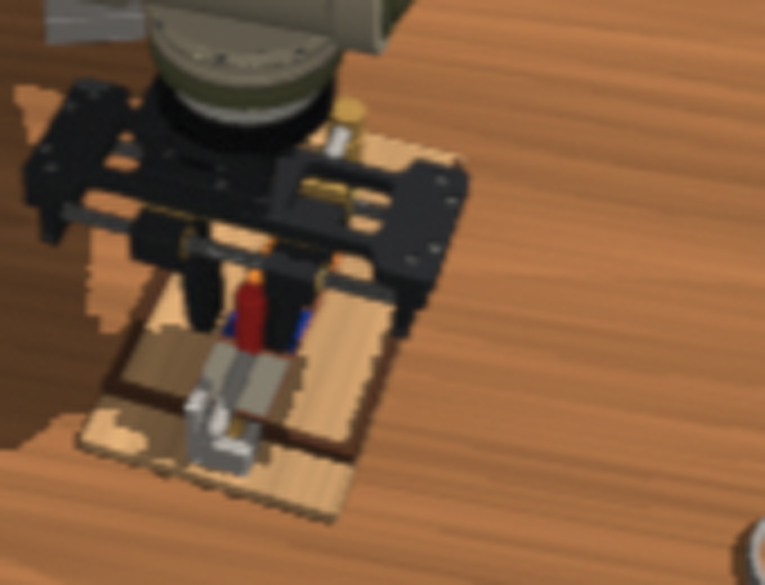

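```bash
python3 -m inch '185 0 -0.1 0 0;185 0 -0.2 0 0;185 0 -0.2 0 0;185 0 -0.2 0 0;185 0 -0.2 0 0;185 0 -0.2 0 0;185 0 -0.2 0 0;185 0 -0.2 0 0'
```

```text
clock: 24.95
eef_pos: [0.6364, 0.077, 0.0752]
tcp_rot: [-3.056, 1.571, 3.105]
ft_force: [-0.7, 0.4, -0.4]
finger_gap: 0.0244
```

```bash
python3 -m inch '150 0 0.2 0 0;100 0 0.5 0 0;100 0 0.5 0 0;100 0 0.5 0 0;100 -4 0.5 0 0;100 -8 0.5 0 0;100 -12 0.5 0 0;100 -16 0.5 0 0'; python3 -m inch '100 0 -5 -4 0;100 0 -10 -8 0;100 0 -15 -12 0;100 0 -18 -16 0;100 0 -18 -20 0;100 0 -18 -20 0;100 0 -18 -20 0;100 0 -18 -20 0'
python3 - <<'E'
from h import *
t=snap('scene','s12.png');s=snap('top','t12.png');np.save('t12.npy',s,allow_pickle=True)
a=cv2.resize(s['img'][145:265,230:310],None,fx=5,fy=5,interpolation=cv2.INTER_CUBIC)
b=cv2.resize(t['img'][190:290,240:320],None,fx=5,fy=5,interpolation=cv2.INTER_CUBIC)
b=cv2.copyMakeBorder(b,0,a.shape[0]-b.shape[0],0,0,0);cv2.imwrite('pics/c12.png',np.hstack([a,b])[...,::-1])
im=s['img'].astype(int)
m=((im[...,0]>120)&(im[...,1]<50)&(im[...,2]<50)).astype(np.uint8)
n,l,st,c=cv2.connectedComponentsWithStats(m);k=1+np.argmax(st[1:,4]);K=p2w(s,*c[k],.068)[:2]
HT=p2w(s,230+183/5,145+494/5,.048)[:2];d=K-HT;print(K,np.linalg.norm(d),'theta',np.arctan2(d[1],d[0])+.128)
print(pose()[0],pose()[2]['clock'])
E
```

```text
clock: 25.95
eef_pos: [0.6369, 0.0819, 0.2366]
tcp_rot: [-2.106, 1.571, -2.229]
ft_force: [0.4, 0.2, -0.2]
finger_gap: 0.0536
clock: 26.95
eef_pos: [0.4174, -0.0722, 0.2351]
tcp_rot: [-0.283, 1.571, -0.405]
ft_force: [-0.0, 0.2, -0.7]
finger_gap: 0.0534
[0.63501108 0.08173388] 0.16529902775671815 theta 0.010585208490012071
[ 0.41714039 -0.07215829  0.23497635] 27.05
```

View pics/c12.png

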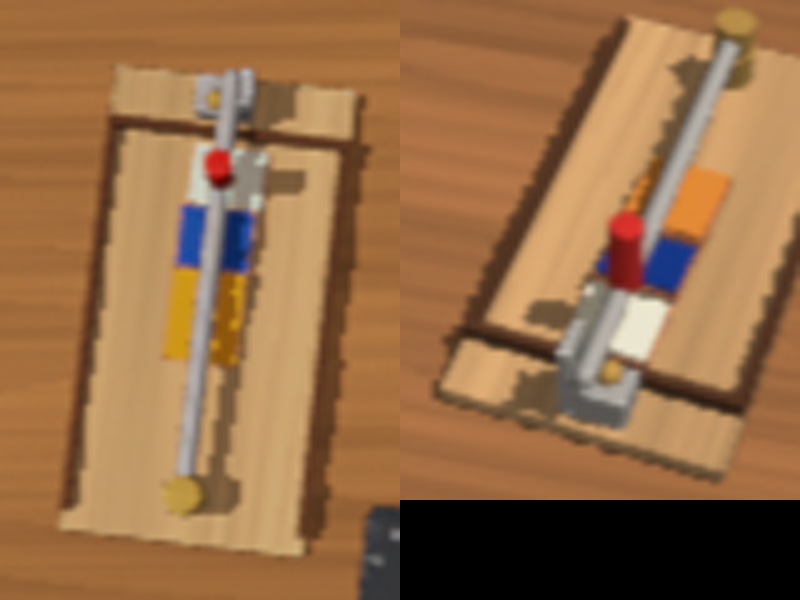

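The bar lies against the stop plate with the whole ball showing on its +y side (top crop (214,98), scene crop (610,372)). The tiles look the same as before shutting and the arm is clear.

```bash
python3 -c "
from h import *
order.hand_in()"
```

```text
the job is handed in; nothing more can be done
```

The row is finished and I've handed the job in at about 27 s; the hand-in reports no verdict.

- **Tiles:** I laid the blue tile on the white one and the amber on the blue. In the top camera, before shutting, their centres were about 34 mm apart each, within about 2 mm of the white tile's line. White never looked moved. After shutting, I checked the tiles only by eye, and they looked unmoved.
- **Lean:** I inferred this from the overlap and the pictures rather than measuring it.
- **Keeper bar:** I swung it by the knob over the spring ball. Afterwards it measured about 0.01 rad, give or take roughly 0.02. It lay against the stop plate with the whole ball showing on its open side, so I took it to be home. A small extra push met no noticeable force, so that check was inconclusive.
- **Cameras:** The wrist and top cameras disagreed by 1–4 mm. In the first tray fit the catch-end corners were off by about 4 pixels, so for placing I used the line between the rims instead.
- **Other things on the bench:** I never reached for the other things on the bench, and the wrist force stayed near zero whenever I read it. I didn't measure where they ended up.

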